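# Unscrew the left-hand knob of a disc sharpener

## Robot

A 7-joint arm with a two-finger parallel gripper is mounted at the origin on the work surface. World frame = base frame: x ahead of the robot, y to its left, z up, the work surface at z = 0. Lengths are in m, angles in rad, forces in N, time in s.
With the tool pointing down it reaches from about 0.4 to 0.75 m from the base axis. Payload 19.5 kg.
Tool frame: the origin (TCP) lies midway between the tips of the shut fingers; the grasp point (between the pads) lies 19 mm behind it; z points along the fingers, y is the line along which they close (so a half turn about z gives the same grasp; the last joint's range is limited). The gripper opens to 85 mm and grips with 20 to 120 N. Pads are 22 mm wide; open, the fingers measure 114 mm over their backs; the gripper's body (76 mm by 85 mm) begins 54 mm behind the grasp point. The pads swing forward as they close: fully open they stand 13 mm farther back than shut.
Start: joints at [-1.145, 0.707, -0.028, 1.485, 0.022, 0.951, -0.075], TCP at [0.259, 0.513, 0.231] pointing down, gripper open.
Joint ranges: [-2.71, 2.71], [-0.32, 2.16], [-1.57, 1.52], [0, 2.45], [-1.46, 4.6], [0, 2.02], [-2.83, 2.83]. Speed limits (rad/s): [1.89, 1.89, 2.57, 2.57, 3.01, 3.01, 3.01].

## Interface

Orientations are given as a unit quaternion [x, y, z, w].
In Python, from workcell import bot, viewer gives the robot as it stands.
- The arm moves only by the shell command python3 -m creep 'ROWS' [OPENING] [FORCE]. ROWS is JSON, a list of rows, each a list of 4 numbers: the shift along the world's x, y, z in mm, then the turn about the world's z in degrees. In form: [[dx, dy, dz, roll], ...]. A call has 1 to 10 rows; each row shifts and turns the commanded pose from where the row before left it; what a row does not reach is not made up. A row lasts 1/10 s, in which the tool goes at most 50 mm and 8.59 degrees, less where a joint would pass 70% of its speed; a pose out of reach is approached as far as the arm can. A call is refused whole if a number of a shift passes 50 or a number of a turn 8.59, either way. A call with a gripper value outside its range is refused whole. OPENING is the gripper's target within -1 to 1 (fully open at 1, half-way at 0, shut at -1), set as the call begins (- or left out, the last holds). The fingers move at their own pace and stop on an object; FORCE is the grip in N (left out, the last holds). Time passes only in rows, so rows that do not move let the fingers close. It gives the time, the measured TCP pose, the force, the opening and the grip force at its end, in the units of the state.
- bot.get_state(): the state, without advancing time (a new reading comes with each control period).
- viewer.capture(name): name is "side" or "top" or "wrist"; returns (picture, depth): 480x640x3 uint8, red, green, blue; 480x640 float32, m along the optical axis (not along the pixel's ray), 0 where there is no reading.
- viewer.get_calibration(name): a dict with "vfov" (degrees; the focal length in pixels is half the picture's height over the tangent of half this angle, whatever the lens; pixels are square), "cx", "cy" (the principal point, pixels), "R" (3x3) and "t" (3): a world point X has camera coordinates R X + t; the wrist camera has in their place "tool_from_camera" (4x4, takes a point from camera to tool coordinates, whose origin is the TCP and whose axes are the flange's). Camera axes: x right, y down, z forward; pixel columns grow to the right and rows downward; lengths in m; the calibration is good to about 2 mm. A picture is of the moment at which its call begins: read the wrist's pose just before it. get_calibration takes no time and is no camera call.
- bot.hand_in(): hands the job in; it is judged then, once.
The state is a dict: "time_s": time; "qpos": joint angles; "joint_vel": joint speeds; "joint_torque": joint torques, N m; "ee_pos": TCP position; "tcp_rot": TCP orientation; "force": force on the tool from outside, world axes, zero at the start; "ft_torque": the same for the moment, N m; "width": finger opening in m; "grip_force": force on a finger pad.
Only numpy, scipy, OpenCV 4.12 (cv2) and the standard library are available. Lean on these libraries where they do the work, as an engineer would, in place of code of your own. Each camera call takes 0.05 s, during which the arm holds its last target. There are 200 camera calls.

## Task

The sharpener's disc is held by a knob with a left-hand thread: without forcing the thread, turn the knob clockwise (seen from above) until its white mark lines up with the line engraved on the hub plate. Then lift the knob off the spindle, put it over the brass post of the wooden stand, lower it gently until it rests on the black collar there, and let go; leave everything else where it is.

Things in the scene. Friction and masses are not known exactly. Their poses are not given: they have to be found in the camera images.
- knob_grip (a point): Grip point of the loose left-hand knob: inside its red upright bar (44 mm long along the knob's x, 14 mm wide along y, 34 mm high), on the axis, 10 mm below the bar's top, 24 mm above the bar's foot (top of the black cap) and 66 mm above the knob's rim. z up; +x points to the white mark.
- knob_mark (a point): The white mark: a 3 mm wide stripe down the cap and bar and along the bar's top, only on the +x end of the bar. This point is at the foot of the stripe, on the cap's outer face, 22.5 mm from the axis, at the height of the rim. Let go part-way, the knob leans up to 0.1 rad in its play, its grip point up to 6 mm off the spindle's axis: regrip it about the spindle's axis, which sets it upright.
- spindle_foot (a point): Foot of the fixed, locked, upright steel spindle (34 mm tall), on its axis, at the top face of the aluminium hub plate (84 mm diameter), 110 mm above the bench; +x points to the engraved line. At the start the knob's rim rests on this plate. The rim must rise 36 mm above the plate to come clear of the spindle.
- engraved_line (a point): The line engraved on the hub plate: dark, radial, 13 mm long, 2.4 mm wide. This point: its middle, 34 mm from the spindle's axis. The mark starts 2.3 to 2.9 rad (anticlockwise) from it. When the mark meets the line the knob is out of the thread, still resting on it: it lifts straight off. Before that the thread holds it down.
- stand_seat (a point): Wooden parking stand, fixed: a block 90 x 90 x 22 mm with an upright brass post, 13.6 mm diameter, 44 mm tall, tapered over its top 6 mm. This point: on the post's axis at the block's top. On the post a black collar, 40 mm diameter, 10 mm thick, is clamped at a different height each time; its top, where the knob's rim must rest, is 10 to 22 mm above this point: feel for it.
- sharpener: Disc sharpener, fixed: grey housing 260 (x) x 280 (y) mm, disc on top; origin on the bench under the spindle. Coarse left-hand thread: turned clockwise from above, after some free play it drives the knob up, several mm per half turn; let the hand follow by feel. It stays where left. Play 4 mm up and down, 1 mm sideways. Turned the wrong way or pulled up early it jams.
- knob: The whole knob, 0.18 to 0.35 kg, 76 mm tall: the bar stands on a hollow black cap, 45 mm diameter, 42 mm high, open below, bore 31 mm. Origin on the axis at the rim (underside), axes as at the grip point. Two lugs in the bore, along +x and -x, 20 mm apart tip to tip, 11 mm above the rim, ride in the thread.
- stand: The parking stand with its post and collar; origin on the bench, under the post. The post passes between the knob's lugs with 3 mm to spare either way.
- spray_can: Bystander: spray can, 64 mm diameter, 170 mm tall; origin at its foot.
- glue: Bystander: yellow glue bottle, 60 mm diameter, 160 mm tall; origin at its foot.
- mug: Bystander: blue mug, 80 mm diameter, 90 mm tall; origin at its foot.
- offcut: Bystander: walnut offcut 100 x 70 x 12 mm lying flat; origin at its underside.
- panel: Bystander: walnut panel 140 x 90 x 8 mm lying flat; origin at its underside.
- spare_disc: Bystander: spare abrasive disc, 140 mm diameter, 10 mm thick; origin at its underside.
- brush: Bystander: paint brush lying flat, 200 mm long along its x, wooden handle.
- driver: Bystander: screwdriver lying flat, 190 mm long along its x, red handle.

How it is judged:
On the way, in this order (a step that is already met when the one before it is completed fails the run):
1. the knob, still on the spindle and raised by its thread, has its mark within 0.25 rad of the engraved line (angle between the x axis of knob and the x axis of sharpener, either way round below 0.25 rad and horizontal distance between knob_mark and engraved_line below 0.02 m and z of knob in the frame of spindle_foot between 0.004 and 0.016 m), for 0.1 s.
2. the knob is lifted off the spindle (z of knob in the frame of spindle_foot above 0.036 m), for 0.1 s.
At the end, for the whole second after the job is handed in: the knob stands released and at rest on the stand's collar, over the brass post: its axis within 7 mm of the post's, its rim at most 24 mm above the block's top, its weight on the stand, upright within 0.08 rad (horizontal distance between knob and stand_seat below 0.007 m and contact force between knob and stand above 0.5 N and z of knob in the frame of stand_seat below 0.024 m and angle between knob's own z axis and vertical below 0.08 rad and linear speed of knob below 0.02 m/s); the robot touches nothing.
It fails at once if the knob is forced against the sharpener (over 35 N) (contact force between knob and sharpener above 35 N).
It fails at once if the knob is dropped or pressed hard onto the stand (over 40 N) (contact force between knob and stand above 40 N).
It fails at once if another thing on the bench is displaced by more than 30 mm (distance of any of spray_can, glue, mug, offcut, panel, spare_disc, brush, driver from where it was at the start of the episode above 0.03 m).
It also fails if it takes over 70 s, if anything falls off the work surface, if the arm or the gripper's body presses on something with over 40 N, if the wrist force passes 120 N, or if a joint passes its speed limit or range.

## Working session

There is one attempt and no reset: what is moved stays moved. The work goes in short steps, Python scripts to look and compute and a shell command to move; the robot and the scene stay as the last step left them, time stands still between calls to the robot, and variables do not carry over. Pictures are saved under pics/ and viewed, at most 10 in all, crops included, and the job is handed in when it is done.

```bash
ls; mkdir -p pics; python3 - <<'E'
from workcell import bot, viewer
import cv2
s=bot.get_state(); print(s)
for n in("side","top","wrist"):
    p,d=viewer.capture(n); cv2.imwrite(f"pics/{n}0.png",p[:,:,::-1]); 
    import numpy as np; np.save(f"pics/{n}0.npy",d); print(n,viewer.get_calibration(n))
E
```

```text
pics
{'time_s': 0.0, 'qpos': array([-1.14470517,  0.70708014, -0.0276358 ,  1.48497505,  0.02198621,
        0.95089841, -0.07548374]), 'joint_vel': array([ 0.00096025,  0.00048782,  0.00099582, -0.00194254, -0.00064464,
        0.00046595,  0.00107076]), 'joint_torque': array([-5.30508305e-05, -8.83238196e+01,  1.23457164e+00, -2.36171204e+01,
        1.68600900e-02,  6.67350061e-03, -9.21040311e-06]), 'ee_pos': array([0.25915179, 0.5130057 , 0.23084605]), 'tcp_rot': array([ 2.31757940e-01,  9.72773343e-01, -5.16392284e-04, -1.17908270e-04]), 'force': array([0.23336015, 0.54246514, 0.12854478]), 'ft_torque': array([ 0.00484899, -0.03186586, -0.01310032]), 'grip_force': 0.0, 'width': 0.0853707274845303}
side {'vfov': 57.71931482005175, 'cx': 318.0209386422674, 'cy': 241.88441017409147, 'R': array([[ 0.77722207, -0.62877109,  0.02393253],
       [-0.29468453, -0.39733758, -0.8690707 ],
       [ 0.55595582,  0.66840838, -0.49410865]]), 't': array([-0.45106903,  0.26989983,  1.06653416])}
top {'vfov': 55.85934368791959, 'cx': 322.41725222734254, 'cy': 235.9966783392106, 'R': array([[-0.02259566, -0.99974334,  0.00163764],
       [-0.99545745,  0.0223472 , -0.0925476 ],
       [ 0.09248725, -0.00372137, -0.99570691]]), 't': array([0.01394679, 0.60028847, 1.43155111])}
wrist {'vfov': 63.822186447162586, 'cx': 311.426416405247, 'cy': 238.07502571789675, 'tool_from_camera': array([[ 1.35121336e-04, -9.62419605e-01, -2.71566724e-01,
         6.81083241e-02],
       [ 9.99999986e-01,  1.57896741e-04, -6.20163785e-05,
        -1.00936249e-03],
       [ 1.02565279e-04, -2.71566712e-01,  9.62419612e-01,
        -1.41858705e-01],
       [ 0.00000000e+00,  0.00000000e+00,  0.00000000e+00,
         1.00000000e+00]])}
```

View pics/top0.png

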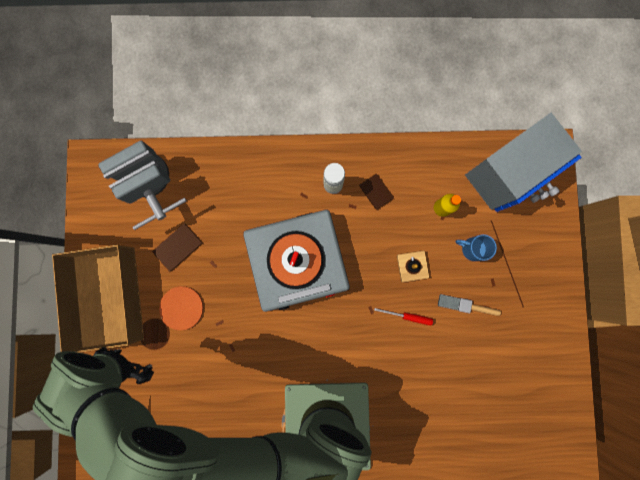

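View pics/side0.png

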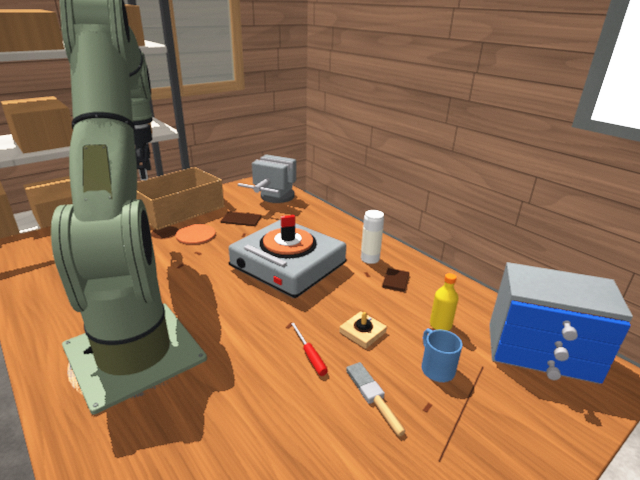

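The top view shows the knob at about (296,259) and the stand's collar at about (413,267). The side view confirms the knob on the hub and the brass post at (364,318). Next I'll turn these into positions.

```bash
cat > h.py <<'E'
import numpy as np, cv2
from workcell import bot, viewer
from scipy.spatial.transform import Rotation as Ro
def ext(n,s=None):
    c=viewer.get_calibration(n); f=240/np.tan(np.radians(c["vfov"]/2))
    if n=="wrist":
        T=c["tool_from_camera"]; A=Ro.from_quat(s["tcp_rot"]).as_matrix()
        return c,f,A@T[:3,:3],A@T[:3,3]+s["ee_pos"]
    return c,f,c["R"].T,-c["R"].T@c["t"]
def pts(n,d,s=None):
    c,f,R,o=ext(n,s); v,u=np.mgrid[:480,:640]
    P=np.stack([(u-c["cx"])/f*d,(v-c["cy"])/f*d,d],-1)
    return P@R.T+o
def atz(n,u,v,z,s=None):
    c,f,R,o=ext(n,s); r=R@np.array([(u-c["cx"])/f,(v-c["cy"])/f,1]); return o+r*(z-o[2])/r[2]
def proj(n,X,s=None):
    c,f,R,o=ext(n,s); p=(np.asarray(X)-o)@R; return p[0]/p[2]*f+c["cx"],p[1]/p[2]*f+c["cy"]
E
python3 - <<'E'
from h import *
d=np.load("pics/top0.npy"); im=cv2.imread("pics/top0.png"); P=pts("top",d); h=P[...,2]
for u,v in[(296,259),(413,267),(413,258),(270,250),(333,176),(450,205),(482,246)]: print(u,v,P[v,u].round(3))
m=(h>.165)&(h<.2); m[:220]=0;m[300:]=0;m[:,:250]=0;m[:,350:]=0; print("knob top",P[m].mean(0),m.sum())
print(atz("top",413,267,.03))
print("yaw x",Ro.from_quat(bot.get_state()["tcp_rot"]).as_matrix().round(2))
E
```

```text
296 259 [0.522 0.079 0.173]
413 267 [ 0.494 -0.286  0.035]
413 258 [ 0.523 -0.287  0.036]
270 250 [0.554 0.162 0.099]
333 176 [ 0.765 -0.034  0.165]
450 205 [ 0.677 -0.388  0.125]
482 246 [ 0.558 -0.521  0.003]
knob top [0.52489906 0.08413437 0.18420487] 80
[ 0.49414714 -0.28706122  0.03      ]
yaw x [[-0.89  0.45 -0.  ]
 [ 0.45  0.89 -0.  ]
 [-0.   -0.   -1.  ]]
```

```bash
python3 -m creep '[[20,-33,6,0],[24,-39,6,0],[24,-39,6,0],[24,-39,6,0],[24,-39,6,0],[24,-39,6,0],[24,-39,6,0],[24,-39,4,0],[24,-39,3,0],[24,-39,0,0]]'
python3 -m creep '[[20,-30,0,0],[10,-15,0,0],[0,0,0,0],[0,0,0,0]]'
python3 - <<'E'
from h import *
s=bot.get_state(); p,d=viewer.capture("wrist"); cv2.imwrite("pics/w1.png",p[:,:,::-1]); np.save("pics/w1.npy",d); np.save("pics/w1s.npy",s,allow_pickle=True)
print(s["qpos"].round(3),s["time_s"])
E
```

```text
time_s: 1.15
ee_pos: [0.496, 0.1274, 0.2806]
tcp_rot: [0.232, 0.973, 0.0, 0.0]
force: [1.0, 0.6, -0.1]
width: 0.0853
grip_force: 0.0
time_s: 1.55
ee_pos: [0.525, 0.0845, 0.2801]
tcp_rot: [0.232, 0.973, 0.0, -0.0]
force: [-0.3, 0.5, 0.8]
width: 0.0853
grip_force: 0.0
[-0.175  0.585 -0.082  1.56   0.054  0.999  0.831] 1.55
```

View pics/w1.png

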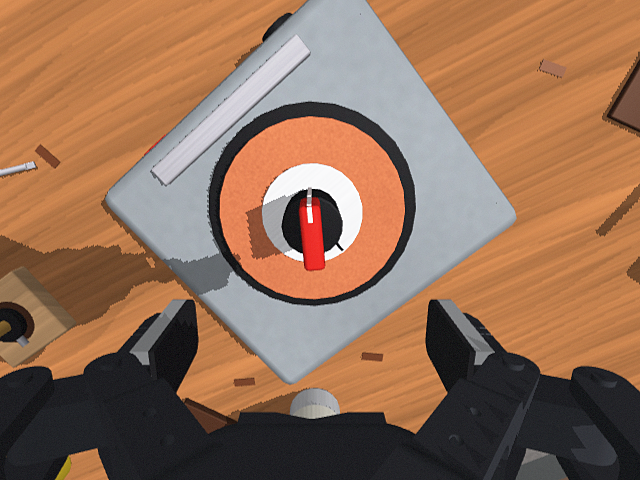

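The wrist view shows the red bar with the white mark at its upper end (309,200). The engraved line runs from about (336,242) to (342,249), and the hub plate's centre is near (312,213).

```bash
python3 - <<'E'
from h import *
s=np.load("pics/w1s.npy",allow_pickle=True).item(); d=np.load("pics/w1.npy"); im=cv2.imread("pics/w1.png").astype(int); P=pts("wrist",d,s)
b,g,r=im[...,0],im[...,1],im[...,2]
# plate: white disc outer contour
w=((b>170)&(g>170)&(r>170)).astype(np.uint8); n,l,st,c=cv2.connectedComponentsWithStats(w)
L=l[190,280]; print(L,st[L]); cs,_=cv2.findContours((l==L).astype(np.uint8),cv2.RETR_EXTERNAL,cv2.CHAIN_APPROX_NONE)
q=np.array([atz("wrist",u,v,.11,s)[:2] for u,v in max(cs,key=len)[:,0]])
for k in range(8):
    A=np.c_[2*q,np.ones(len(q))]; x=np.linalg.lstsq(A,(q**2).sum(1),rcond=None)[0]; R=np.sqrt(x[2]+x[:2]@x[:2]); e=abs(np.hypot(*(q-x[:2]).T)-R); q=q[e<max(.001,np.percentile(e,90))]
print("plate",x[:2],R,len(q)); ctr=x[:2]
print("plate depth z",np.median(P[200:220,270:278,2]))
# dark line
dk=[(u,v) for v in range(232,262) for u in range(325,355) if r[v,u]<90 and .028<np.hypot(*(atz("wrist",u,v,.11,s)[:2]-ctr))<.0405]
lp=np.array([atz("wrist",u,v,.11,s)[:2] for u,v in dk]); print(dk[::5])
m=lp.mean(0)-ctr; print("line",np.hypot(*m),np.degrees(np.arctan2(m[1],m[0])))
# bar top
hm=(P[...,2]>.178)&(P[...,2]<.2); hm[:150]=0;hm[290:]=0;hm[:,:270]=0;hm[:,360:]=0
cs=np.c_[P[hm][:,:2]]; print("top z",np.median(P[hm][:,2]),hm.sum())
rc=cv2.minAreaRect((cs*1000).astype(np.float32)); print(rc)
wm=hm&(b>120); print("white",P[wm].mean(0)-np.r_[ctr,0])
v=P[wm].mean(0)[:2]-P[hm].mean(0)[:2]; print("mark deg",np.degrees(np.arctan2(v[1],v[0])), P[hm].mean(0))
A=Ro.from_quat(s["tcp_rot"]).as_matrix(); print("tool y deg",np.degrees(np.arctan2(A[1,1],A[0,1])),s["ee_pos"])
# stand
for u,v in[(10,328),(20,300)]:print(P[v,u])
E
```

```text
35 [ 263  163   99   98 3290]
plate [0.52384138 0.08422571] 0.041171320290081075 192
plate depth z 0.10935432797969785
[(340, 232), (339, 234), (337, 236), (338, 237), (338, 238), (337, 239), (335, 240), (332, 241), (337, 241), (333, 242), (327, 243), (332, 243), (337, 243), (329, 244), (334, 244), (326, 245), (331, 245), (339, 245), (329, 246), (339, 246), (328, 247), (339, 247), (328, 248), (341, 248), (329, 249), (326, 250)]
line 0.031012072893833183 9.095539529045634
top z 0.1850615465893412 1428
((523.91357421875, 84.0654296875), (13.981263160705566, 44.607879638671875), 68.23218536376953)
white [-0.01493073  0.00578536  0.18522722]
mark deg 158.7686715650357 [0.52288639 0.08458144 0.18484946]
tool y deg 63.19097534127189 [0.52501089 0.08447565 0.28005602]
[ 0.5027141  -0.28556025  0.03189916]
[ 0.48079705 -0.26375693  0.02132311]
```

```bash
python3 - <<'E'
from h import *
s=np.load("pics/w1s.npy",allow_pickle=True).item(); im=cv2.imread("pics/w1.png"); c=np.array([.52384,.08422])
g=im.max(2).astype(int)
best=[]
for a in np.arange(-60,30,1.):
    v=[]
    for rr in np.arange(.030,.039,.001):
        u,w=proj("wrist",np.r_[c+rr*np.array([np.cos(np.radians(a)),np.sin(np.radians(a))]),.11],s); v.append(cv2.getRectSubPix(im.max(2),(1,1),(u,w))[0,0])
    best.append((np.mean(v),a))
print(sorted(best)[:12]); print([ (a,int(v)) for v,a in best][::4])
for u,w in[(337,243),(340,246.5),(343,250)]:
    q=atz("wrist",u,w,.11,s)[:2]-c; print(np.hypot(*q),np.degrees(np.arctan2(q[1],q[0])))
E
python3 -m creep '[[0,0,0,8.5],[0,0,0,8.5],[0,0,0,8.5],[0,0,0,8.5],[0,0,0,8.5],[0,0,0,8.5],[0,0,0,8.5],[0,0,0,8.5],[0,0,0,8.5],[0,0,0,8.5]]'
python3 -m creep '[[0,0,0,8.5],[0,0,0,8.5],[0,0,0,8.5],[0,0,0,8.5],[0,0,0,8.5],[0,0,0,8.5],[0,0,0,8.5],[0,0,0,8.5],[0,0,0,8.5],[0,0,0,8.5]]'
python3 -m creep '[[0,0,0,8.5],[0,0,0,6.5],[0,0,0,0],[0,0,0,0]]'
python3 - <<'E'
from h import *
s=bot.get_state(); p,d=viewer.capture("wrist"); cv2.imwrite("pics/w2.png",p[:,:,::-1]); np.save("pics/w2.npy",d); np.save("pics/w2s.npy",s,allow_pickle=True)
P=pts("wrist",d,s); hm=(P[...,2]>.178)&(P[...,2]<.2);hm[:150]=0;hm[320:]=0;hm[:,:230]=0;hm[:,400:]=0
print(cv2.minAreaRect((P[hm][:,:2]*1000).astype(np.float32)),hm.sum())
A=Ro.from_quat(s["tcp_rot"]).as_matrix(); print("tool y deg",np.degrees(np.arctan2(A[1,1],A[0,1])),s["ee_pos"],s["qpos"].round(2))
im=p.max(2)
im2=cv2.resize(p[120:360,160:480],None,fx=2,fy=2); cv2.imwrite("pics/w2c.png",im2[:,:,::-1])
E
```

```text
[(np.float64(19.11111111111111), np.float64(13.0)), (np.float64(23.555555555555557), np.float64(12.0)), (np.float64(71.44444444444444), np.float64(14.0)), (np.float64(92.22222222222223), np.float64(11.0)), (np.float64(104.11111111111111), np.float64(-60.0)), (np.float64(106.33333333333333), np.float64(-59.0)), (np.float64(112.88888888888889), np.float64(-44.0)), (np.float64(113.88888888888889), np.float64(-58.0)), (np.float64(115.77777777777777), np.float64(-46.0)), (np.float64(116.11111111111111), np.float64(-45.0)), (np.float64(116.44444444444444), np.float64(-47.0)), (np.float64(118.66666666666667), np.float64(-43.0))]
[(np.float64(-60.0), 104), (np.float64(-56.0), 133), (np.float64(-52.0), 135), (np.float64(-48.0), 123), (np.float64(-44.0), 112), (np.float64(-40.0), 182), (np.float64(-36.0), 205), (np.float64(-32.0), 233), (np.float64(-28.0), 235), (np.float64(-24.0), 237), (np.float64(-20.0), 238), (np.float64(-16.0), 239), (np.float64(-12.0), 231), (np.float64(-8.0), 158), (np.float64(-4.0), 132), (np.float64(0.0), 136), (np.float64(4.0), 155), (np.float64(8.0), 170), (np.float
[... 156 characters left out ...]
03689392888815828 13.525367467052542
0.040946810566735686 13.496450585951253
time_s: 2.6
ee_pos: [0.5248, 0.0853, 0.2804]
tcp_rot: [-0.49, 0.872, -0.0, 0.0]
force: [0.1, -0.8, 0.3]
width: 0.0858
grip_force: 0.0
time_s: 3.6
ee_pos: [0.5205, 0.088, 0.2769]
tcp_rot: [0.928, -0.373, -0.005, 0.007]
force: [-0.4, 0.9, -0.7]
width: 0.0854
grip_force: 0.0
time_s: 4.0
ee_pos: [0.4885, 0.1117, 0.2517]
tcp_rot: [0.963, -0.27, 0.012, 0.013]
force: [0.9, 0.2, 0.4]
width: 0.0856
grip_force: 0.0
((521.6749877929688, 84.91254425048828), (14.012126922607422, 40.08454513549805), 68.31187438964844) 1779
tool y deg -121.3817425425178 [0.4884988  0.11165204 0.25165917] [ 0.34  0.99 -1.57  1.71  1.01  1.52  2.82]
```

View pics/w2c.png

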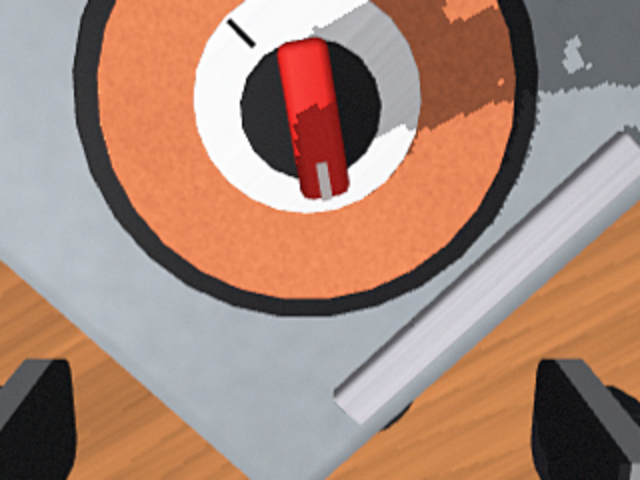

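The line lies at about 13° and the mark at 158°, so the knob needs 145° clockwise (2.53 rad, within the given range). The half turn went the wrong way for joint 7, so I'll turn back. The original yaw leaves enough range for the clockwise turn.

```bash

python3 -m creep '[[3,-2,3,-8.5],[3,-2,3,-8.5],[3,-2,3,-8.5],[3,-2,3,-8.5],[3,-2,3,-8.5],[3,-2,3,-8.5],[3,-2,3,-8.5],[3,-3,3,-8.5],[3,-3,3,-8.5],[3,-3,3,-8.5]]'
python3 -m creep '[[2,-2,0,-8.5],[2,-1,0,-8.5],[2,-1,0,-8.5],[0,0,0,-8.5],[0,0,0,-8.5],[0,0,0,-8.5],[0,0,0,-8.5],[0,0,0,-8.5],[0,0,0,-8.5],[0,0,0,-8.5]]'
python3 -m creep '[[0,0,0,0],[0,0,0,0]]'
python3 - <<'E'
from h import *
s=bot.get_state(); 
A=Ro.from_quat(s["tcp_rot"]).as_matrix(); print("tool y deg",np.degrees(np.arctan2(A[1,1],A[0,1])),s["ee_pos"],s["qpos"].round(2)); print(A[:,2])
E
```

```text
time_s: 5.05
ee_pos: [0.5192, 0.0878, 0.2822]
tcp_rot: [-0.524, 0.852, 0.0, -0.017]
force: [-0.6, 0.7, 0.2]
width: 0.0853
grip_force: 0.0
time_s: 6.05
ee_pos: [0.5252, 0.0839, 0.2821]
tcp_rot: [0.189, 0.982, 0.013, -0.012]
force: [0.4, 0.2, 0.7]
width: 0.0857
grip_force: 0.0
time_s: 6.25
ee_pos: [0.5249, 0.084, 0.2818]
tcp_rot: [0.184, 0.983, 0.012, -0.012]
force: [0.1, -0.2, -0.2]
width: 0.0855
grip_force: 0.0
tool y deg 68.80639071318878 [0.52489165 0.0839564  0.2818059 ] [ 0.24  0.7  -0.89  1.53  0.53  1.18  0.47]
[-0.01940368  0.0288444  -0.99939557]
```

```bash

python3 -m creep '[[-1.4,0.8,-25,-0.6],[0,0,-30,0],[0,0,-30,0],[0,0,-20,0],[0,0,-12,0],[0,0,-6,0],[0,0,0,0],[0,0,0,0]]' 0 25
python3 - <<'E'
from h import *
s=bot.get_state(); A=Ro.from_quat(s["tcp_rot"]).as_matrix(); print(s["ee_pos"]-.019*A[:,2],s["qpos"].round(2),s["width"])
p,d=viewer.capture("wrist"); cv2.imwrite("pics/w3.png",p[:,:,::-1])
E
```

```text
time_s: 7.05
ee_pos: [0.5236, 0.0848, 0.1591]
tcp_rot: [0.191, 0.982, 0.013, -0.012]
force: [0.6, 0.6, -0.2]
width: 0.0429
grip_force: 0.0
[0.52392642 0.08419897 0.17804946] [ 0.2   0.85 -0.78  1.71  0.69  0.89  0.31] 0.04292131142023338
```

View pics/w3.png

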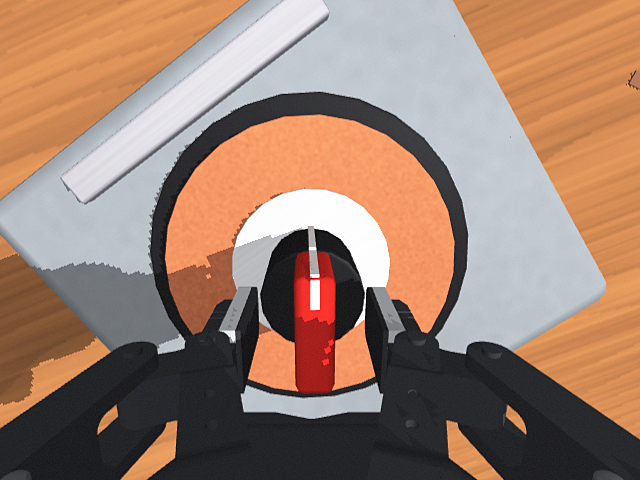

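The bar, around (315,320), sits midway between the pads at (240,330) and (385,330) and is parallel to them. Closing now.

```bash

python3 -m creep '[[0,0,0,0],[0,0,0,0],[0,0,0,0],[0,0,0,0],[0,0,0,0],[0,0,0,0]]' -1 25
python3 -m creep '[[0,0,0,-3],[0,0,0,-3],[0,0,0,-3],[0,0,0,0]]'
```

```text
time_s: 7.7
ee_pos: [0.5235, 0.0847, 0.1587]
tcp_rot: [0.191, 0.981, 0.012, -0.012]
force: [-0.1, 0.0, 5.7]
width: 0.0135
grip_force: 28.5
time_s: 8.1
ee_pos: [0.5236, 0.0846, 0.1588]
tcp_rot: [0.268, 0.963, 0.013, -0.011]
force: [0.8, -0.2, 6.1]
width: 0.0136
grip_force: 28.5
```

```bash

python3 -m creep '[[0,0,0.3,-4],[0,0,0.2,-4],[0,0,0,-4],[0,0,0,0]]'
python3 -m creep '[[0,0,0.2,-4],[0,0,0.1,-4],[0,0,0,-4],[0,0,0,0]]'
```

```text
time_s: 8.5
ee_pos: [0.5233, 0.0847, 0.159]
tcp_rot: [0.367, 0.93, 0.014, -0.01]
force: [0.3, -0.4, 1.3]
width: 0.0135
grip_force: 27.7
time_s: 8.9
ee_pos: [0.5234, 0.0849, 0.1595]
tcp_rot: [0.461, 0.887, 0.016, -0.008]
force: [0.1, -0.8, 8.1]
width: 0.0134
grip_force: 28.8
```

```bash

python3 -m creep '[[0,0,0.4,-3],[0,0,0.3,-3],[0,0,0.2,-3],[0,0,0,0]]'
python3 -m creep '[[0,0,0.2,-3],[0,0,0.2,-3],[0,0,0.2,-3],[0,0,0,0]]'
```

```text
time_s: 9.3
ee_pos: [0.5233, 0.0849, 0.1603]
tcp_rot: [0.529, 0.848, 0.016, -0.007]
force: [0.4, 0.9, 7.0]
width: 0.0135
grip_force: 28.4
time_s: 9.7
ee_pos: [0.5233, 0.085, 0.1609]
tcp_rot: [0.594, 0.804, 0.017, -0.006]
force: [-0.4, 0.8, 6.6]
width: 0.0136
grip_force: 28.6
```

```bash

python3 -m creep '[[0,0,0.3,-4],[0,0,0.3,-4],[0,0,0.3,-4],[0,0,0,0]]'
python3 -m creep '[[0,0,0.3,-4],[0,0,0.3,-4],[0,0,0.3,-4],[0,0,0,0]]'
python3 -c "
from workcell import bot
print(bot.get_state()['qpos'].round(2),bot.get_state()['ft_torque'].round(2))"
```

```text
time_s: 10.1
ee_pos: [0.5234, 0.0851, 0.1618]
tcp_rot: [0.675, 0.738, 0.017, -0.004]
force: [0.2, 1.0, 5.6]
width: 0.0136
grip_force: 28.5
time_s: 10.5
ee_pos: [0.5234, 0.0851, 0.1626]
tcp_rot: [0.748, 0.663, 0.018, -0.002]
force: [1.0, 2.0, 5.1]
width: 0.014
grip_force: 28.4
[ 0.01  0.75 -0.4   1.76  0.39  0.68 -0.72] [ 0.48 -0.23 -0.07]
```

75° done, with forces steady. Continuing at the same rise.

```bash

python3 -m creep '[[0,0,0.3,-4],[0,0,0.3,-4],[0,0,0.3,-4],[0,0,0.3,-4],[0,0,0,0]]'
python3 -m creep '[[0,0,0.3,-4],[0,0,0.3,-4],[0,0,0.3,-4],[0,0,0.3,-4],[0,0,0,0]]'
python3 -c "
from h import *
s=bot.get_state(); p,d=viewer.capture('wrist'); cv2.imwrite('pics/w4.png',p[:,:,::-1])
A=Ro.from_quat(s['tcp_rot']).as_matrix(); print('tooly',np.degrees(np.arctan2(A[1,1],A[0,1])),s['qpos'].round(2))"
```

```text
time_s: 11.0
ee_pos: [0.5234, 0.0852, 0.1638]
tcp_rot: [0.833, 0.553, 0.018, -0.0]
force: [0.9, 2.9, 5.7]
width: 0.0134
grip_force: 28.3
time_s: 11.5
ee_pos: [0.5234, 0.0853, 0.1649]
tcp_rot: [0.902, 0.432, 0.018, 0.002]
force: [1.5, 5.1, 5.4]
width: 0.0135
grip_force: 28.3
tooly -38.83468528060872 [-0.1   0.72 -0.22  1.77  0.24  0.64 -1.13]
```

View pics/w4.png

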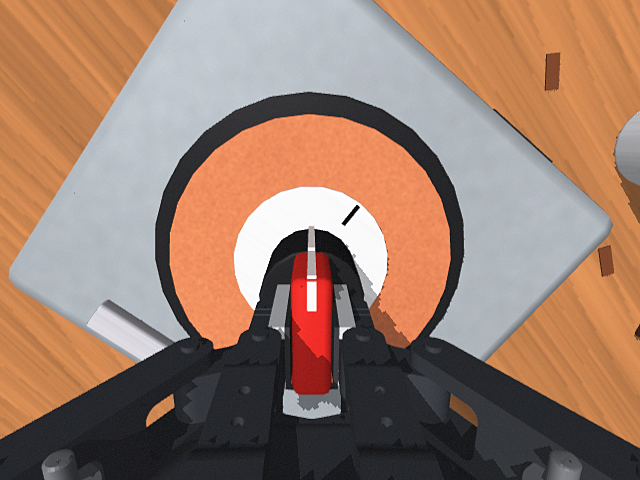

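The mark (311,240) now points up in the image and the line (350,215) is about 38° further clockwise. I'll continue and ease the small +y side force.

```bash

python3 -m creep '[[0.1,0.2,0.3,-4],[0,0.2,0.3,-4],[0,0.2,0.3,-4],[0,0,0.3,-4],[0,0,0,0]]'
python3 -m creep '[[0,0.1,0.3,-4],[0,0.1,0.3,-4],[0,0.1,0.3,-4],[0,0,0,0]]'
python3 -c "
from h import *
s=bot.get_state(); A=Ro.from_quat(s['tcp_rot']).as_matrix(); print('tooly',np.degrees(np.arctan2(A[1,1],A[0,1])),s['qpos'].round(2))"
```

```text
time_s: 12.05
ee_pos: [0.5235, 0.0855, 0.1661]
tcp_rot: [0.953, 0.302, 0.017, 0.005]
force: [1.9, 2.8, 5.2]
width: 0.0133
grip_force: 28.3
time_s: 12.45
ee_pos: [0.5236, 0.0856, 0.167]
tcp_rot: [0.979, 0.201, 0.017, 0.007]
force: [3.1, 2.5, 5.0]
width: 0.0134
grip_force: 28.3
tooly -66.81685983870197 [-0.2   0.72 -0.06  1.77  0.09  0.63 -1.48]
```

```bash

python3 -m creep '[[0.1,0,0.3,-4],[0.1,0,0.3,-4],[0.1,0,0.1,-2],[0,0,0,0],[0,0,0,0]]'
python3 -c "
from h import *
s=bot.get_state(); A=Ro.from_quat(s['tcp_rot']).as_matrix(); print('tooly',np.degrees(np.arctan2(A[1,1],A[0,1])),s['qpos'].round(2))
p,d=viewer.capture('wrist'); cv2.imwrite('pics/w5.png',p[100:400,160:480,::-1])"
```

```text
time_s: 12.95
ee_pos: [0.5237, 0.0856, 0.1676]
tcp_rot: [0.993, 0.116, 0.016, 0.008]
force: [2.0, 2.6, 6.0]
width: 0.0136
grip_force: 28.4
tooly -76.72189476354696 [-0.23  0.72 -0.    1.76  0.04  0.63 -1.6 ]
```

View pics/w5.png

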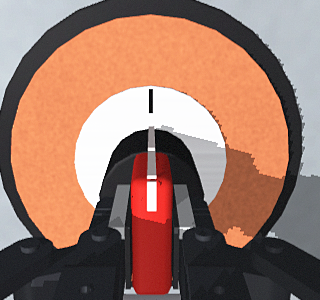

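The mark (151,130) and the line (151,100) coincide. Next is a gentle test lift.

```bash

python3 -m creep '[[0,0,0.5,0],[0,0,0.5,0],[0,0,0.5,0],[0,0,0,0]]'
python3 -m creep '[[0,0,1,0],[0,0,1,0],[0,0,0,0]]'
```

```text
time_s: 13.4
ee_pos: [0.5236, 0.0855, 0.1687]
tcp_rot: [0.993, 0.115, 0.015, 0.008]
force: [3.9, 2.7, -4.3]
width: 0.0133
grip_force: 26.8
time_s: 13.7
ee_pos: [0.5235, 0.0855, 0.1707]
tcp_rot: [0.993, 0.115, 0.015, 0.008]
force: [3.0, 3.0, -2.3]
width: 0.0135
grip_force: 26.9
```

```bash

python3 -m creep '[[0,0,2,0],[0,0,3,0],[0,0,4,0],[0,0,4,0],[0,0,4,0],[0,0,4,0],[0,0,4,0],[0,0,5,0],[0,0,5,0],[0,0,0,0]]'
python3 -m creep '[[0,0,20,0],[0,0,30,0],[0,0,20,0],[0,0,0,0],[0,0,0,0],[0,0,0,0]]'
python3 -c "
from h import *
s=bot.get_state();p,d=viewer.capture('top'); P=pts('top',d); np.save('pics/t6.npy',d); cv2.imwrite('pics/t6.png',p[:,:,::-1]); 
q=P[245:290,392:435]; h=q[...,2]; m=(h>.017)&(h<.028); print(cv2.minAreaRect((q[m][:,:2]*1000).astype(np.float32)),np.median(h[m]),m.sum())
m=(h>.029)&(h<.05);print(cv2.minEnclosingCircle((q[m][:,:2]*1000).astype(np.float32)),np.median(h[m]),m.sum())
m=(h>.055);print(q[m].mean(0),m.sum(),h.max())
s=bot.get_state(); print(s['force'],s['ft_torque'])
"
```

```text
time_s: 14.7
ee_pos: [0.5238, 0.0855, 0.2068]
tcp_rot: [0.993, 0.113, 0.016, 0.008]
force: [0.2, -0.3, -3.7]
width: 0.0136
grip_force: 27.1
time_s: 15.3
ee_pos: [0.5232, 0.0854, 0.275]
tcp_rot: [0.993, 0.113, 0.015, 0.008]
force: [0.5, 0.7, -3.4]
width: 0.0135
grip_force: 27.1
((499.5248718261719, -289.0767517089844), (89.15589904785156, 90.9221420288086), 8.211679458618164) 0.021685806527975027 606
((490.999755859375, -279.762451171875), 35.44117736816406) 0.03357717000193705 98
[ 0.49010906 -0.20438485  0.46852868] 21 1.4809377548650469
[-0.54372026 -0.18307749 -2.70891746] [0.02575357 0.06154929 0.00780106]
```

```bash

python3 -m creep '[[-5,-20,0,0],[-9,-40,0,0],[-9,-40,0,0],[-9,-40,0,0],[-9,-40,0,0],[-9,-40,0,0],[-9,-40,0,0],[-9,-40,0,0],[-9,-40,0,0],[-7,-30,0,0]]'
python3 -m creep '[[-4,-15,0,0],[0,0,0,0],[0,0,0,0],[0,0,0,0]]'
python3 - <<'E'
from h import *
s=bot.get_state(); p,d=viewer.capture("wrist"); cv2.imwrite("pics/w7.png",p[:,:,::-1]); np.save("pics/w7.npy",d); np.save("pics/w7s.npy",s,allow_pickle=True)
print(s["ee_pos"],s["qpos"].round(2))
P=pts("wrist",d,s); h=P[...,2]; r=np.hypot(P[...,0]-.4995,P[...,1]+.289)
m=(h>.018)&(h<.026)&(r<.07); print("block",cv2.minAreaRect((P[m][:,:2]*1000).astype(np.float32)),np.median(h[m]))
m=(h>.029)&(h<.05)&(r<.03); print("collar",cv2.minEnclosingCircle((P[m][:,:2]*1000).astype(np.float32)),np.median(h[m]),m.sum())
m=(h>.063)&(h<.07)&(r<.02); print("post",P[m].mean(0),m.sum())
E
```

```text
time_s: 16.35
ee_pos: [0.4384, -0.2869, 0.2753]
tcp_rot: [0.994, 0.112, 0.015, 0.008]
force: [0.3, 1.1, -3.2]
width: 0.0134
grip_force: 27.1
time_s: 16.75
ee_pos: [0.4361, -0.2983, 0.2759]
tcp_rot: [0.993, 0.114, 0.016, 0.008]
force: [-0.0, -0.4, -3.7]
width: 0.0134
grip_force: 27.1
[ 0.43607225 -0.29834598  0.27590998] [ 0.57  0.57 -0.05  1.62  0.03  0.92 -0.83]
block ((497.59320068359375, -290.2949523925781), (90.01861572265625, 89.95430755615234), 7.577489376068115) 0.021341238431751064
collar ((502.8826904296875, -290.91632080078125), 24.978853225708008) 0.03303822613252533 1209
post [ 0.49756744 -0.2904195   0.06478707] 77
```

View pics/w7.png

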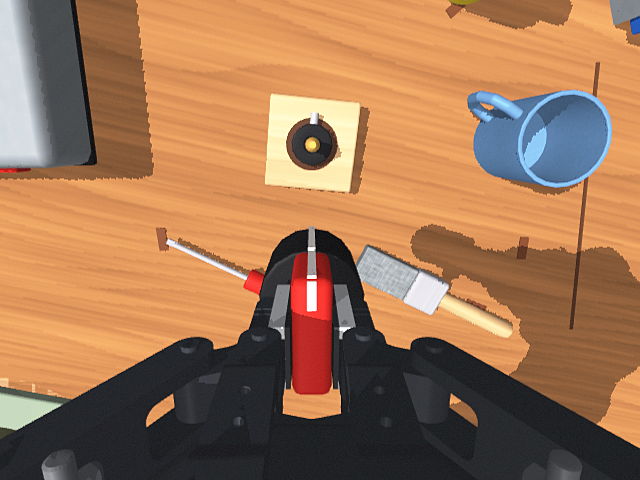

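The block centre and the post, at pixel (313,145), agree: the post is at (0.4976, -0.2904) and the collar top at about z = 0.033. I'll check the camera bias at this yaw by measuring the hub plate again in the earlier aligned frame.

```bash
python3 - <<'E'
from h import *
from scipy.optimize import least_squares
q=np.array([.993,.116,.016,.008]); s=dict(ee_pos=np.array([.5237,.0856,.1676]),tcp_rot=q/np.linalg.norm(q))
im=cv2.imread("pics/w5.png"); mx=im.min(2)
A=Ro.from_quat(s["tcp_rot"]).as_matrix(); print("toolz",A[:,2],"grasp",s["ee_pos"]-.019*A[:,2])
def fit(z,th):
    w=((im.min(2)>th)).astype(np.uint8); n,l,st,c=cv2.connectedComponentsWithStats(w); L=l[110,115]
    cs=max(cv2.findContours((l==L).astype(np.uint8),0,cv2.CHAIN_APPROX_NONE)[0],key=len)[:,0]
    cs=[(u,v) for u,v in cs if v<125 and (u<148) and im[max(v-2,0),u-2 if u<150 else u+2,2]>100]
    X=np.array([atz("wrist",u+160,v+100,z,s)[:2] for u,v in cs])
    f=lambda p:np.hypot(*(X-p[:2]).T)-p[2]
    f2=lambda p:np.hypot(*(X-p).T)-.0415
    print(len(X),least_squares(f,[.524,.084,.042],loss="soft_l1",f_scale=.0005).x, least_squares(f2,[.524,.084],loss="soft_l1",f_scale=.0005).x)
fit(.11,170)
l=[atz("wrist",151+160,v+100,.11,s)[:2] for v in(90,112)]; print("line ends",l)
E
```

```text
toolz [ 0.03363789 -0.01217813 -0.99935989] grasp [0.52306088 0.08583138 0.18658784]
68 [0.52476402 0.0840543  0.04125823] [0.52458113 0.0838809 ]
line ends [array([0.56295913, 0.09271242]), array([0.55162353, 0.09003258])]
```

```bash

python3 -m creep '[[20,3,-10,0],[25,4,-20,0],[15.5,2.5,-25,0],[0,0,-30,0],[0,0,-30,0],[0,0,-25,0],[0,0,-10,0],[0,0,0,0],[0,0,0,0],[0,0,0,0]]'
python3 - <<'E'
from h import *
s=bot.get_state(); print(s["ee_pos"],s["force"])
p,d=viewer.capture("side"); cv2.imwrite("pics/s8.png",cv2.resize(p[200:360,260:460],None,fx=4,fy=4,interpolation=cv2.INTER_CUBIC)[:,:,::-1])
E
```

```text
time_s: 17.8
ee_pos: [0.4966, -0.2902, 0.1273]
tcp_rot: [0.993, 0.113, 0.016, 0.008]
force: [0.5, 0.5, -4.2]
width: 0.0138
grip_force: 27.1
[ 0.49664188 -0.29016695  0.12734699] [ 0.45971254  0.51471992 -4.22411887]
```

View pics/s8.png

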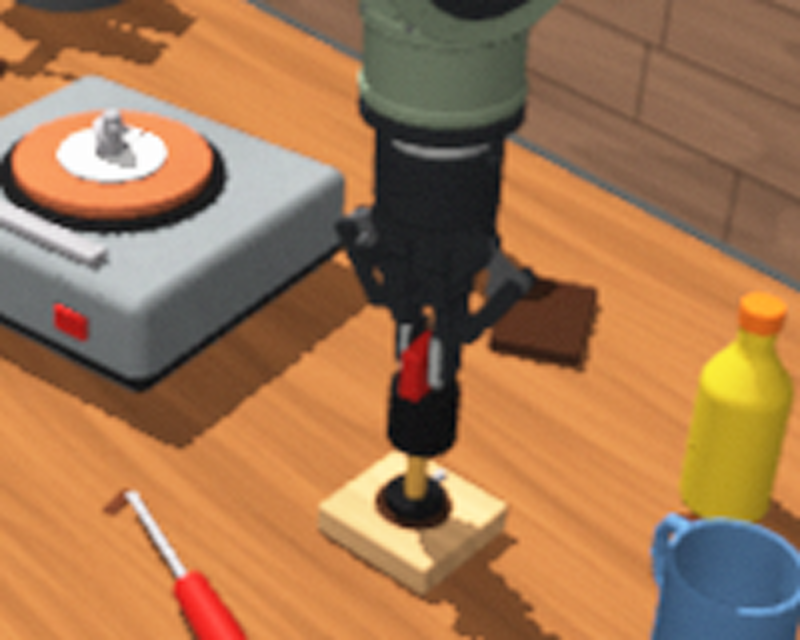

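The side view shows the knob's cap over the post: cap centre at about (423,420), post at about (417,475). I'll measure the offset in numbers.

```bash
python3 - <<'E'
from h import *
p,d=viewer.capture("side"); P=pts("side",d); im=p.astype(int)
X0=np.array([.4976,-.2904])
print("post proj",[np.round(proj("side",[*X0,z]),1) for z in(.05,.066,.08,.1)])
for v in range(300,326,2): # dark/gold runs
    row=im[v,345:385]; dk=np.where(row.max(1)<60)[0]+345; gd=np.where((row[:,0]>140)&(row[:,1]>90)&(row[:,2]<70)&(row[:,1]*1.0/row[:,0]>.6))[0]+345
    print(v,(dk.min(),dk.max()) if len(dk) else None,(gd.min(),gd.max()) if len(gd) else None)
def circ(z0,z1,r,rad,x0):
    m=(P[...,2]>z0)&(P[...,2]<z1)&(np.hypot(P[...,0]-x0[0],P[...,1]-x0[1])<r)
    from scipy.optimize import least_squares
    Q=P[m][:,:2]; f=least_squares(lambda c:np.hypot(*(Q-c).T)-rad,x0,loss="soft_l1",f_scale=.001).x; print(len(Q),f)
circ(.085,.115,.035,.0225,X0); circ(.04,.062,.02,.0068,X0)
E
```

```text
post proj [array([364.3, 317.5]), array([364.8, 312.6]), array([365.2, 308.3]), array([365.8, 302. ])]
300 (np.int64(358), np.int64(373)) (np.int64(356), np.int64(375))
302 (np.int64(358), np.int64(373)) (np.int64(356), np.int64(375))
304 (np.int64(357), np.int64(373)) (np.int64(356), np.int64(375))
306 (np.int64(357), np.int64(373)) (np.int64(347), np.int64(374))
308 (np.int64(357), np.int64(373)) (np.int64(374), np.int64(374))
310 (np.int64(358), np.int64(372)) (np.int64(356), np.int64(374))
312 (np.int64(360), np.int64(370)) (np.int64(372), np.int64(372))
314 None (np.int64(362), np.int64(370))
316 None (np.int64(362), np.int64(365))
318 None (np.int64(362), np.int64(365))
320 (np.int64(358), np.int64(368)) (np.int64(362), np.int64(365))
322 (np.int64(356), np.int64(370)) (np.int64(362), np.int64(364))
324 (np.int64(356), np.int64(370)) None
171 [ 0.49782554 -0.29040836]
37 [ 0.49952774 -0.28757831]
```

```bash

python3 -m creep '[[0.5,1.4,-3,0],[0,0,-4,0],[0,0,-3,0],[0,0,-2,0],[0,0,0,0]]'
python3 -m creep '[[0,0,-2,0],[0,0,-2,0],[0,0,-2,0],[0,0,0,0]]'
python3 -m creep '[[0,0,-2,0],[0,0,-2,0],[0,0,-2,0],[0,0,0,0]]'
```

```text
time_s: 18.4
ee_pos: [0.4965, -0.2886, 0.1138]
tcp_rot: [0.993, 0.113, 0.015, 0.008]
force: [0.3, -0.6, -3.7]
width: 0.0134
grip_force: 27.1
time_s: 18.8
ee_pos: [0.4965, -0.2885, 0.1078]
tcp_rot: [0.993, 0.113, 0.016, 0.008]
force: [-0.3, 0.2, -3.1]
width: 0.014
grip_force: 27.1
time_s: 19.2
ee_pos: [0.4965, -0.2886, 0.1018]
tcp_rot: [0.993, 0.113, 0.016, 0.008]
force: [0.0, -1.0, -3.7]
width: 0.0139
grip_force: 27.1
```

```bash

python3 -m creep '[[0,0,-1.5,0],[0,0,-1.5,0],[0,0,-1.5,0],[0,0,0,0]]'
python3 -m creep '[[0,0,-1.5,0],[0,0,-1.5,0],[0,0,-1.5,0],[0,0,0,0]]'
python3 -m creep '[[0,0,-1,0],[0,0,-1,0],[0,0,-1,0],[0,0,0,0]]'
```

```text
time_s: 19.6
ee_pos: [0.4966, -0.2885, 0.0974]
tcp_rot: [0.993, 0.113, 0.016, 0.008]
force: [0.5, -0.4, -3.1]
width: 0.0139
grip_force: 27.1
time_s: 20.0
ee_pos: [0.4965, -0.2885, 0.0929]
tcp_rot: [0.993, 0.113, 0.016, 0.008]
force: [-0.3, 0.4, -3.0]
width: 0.0134
grip_force: 27.1
time_s: 20.4
ee_pos: [0.4966, -0.2886, 0.09]
tcp_rot: [0.993, 0.113, 0.016, 0.008]
force: [0.1, 0.1, -2.8]
width: 0.0137
grip_force: 27.1
```

```bash

python3 -m creep '[[0,0,-1,0],[0,0,-1,0],[0,0,-1,0],[0,0,0,0]]'
python3 -m creep '[[0,0,-0.7,0],[0,0,-0.7,0],[0,0,-0.6,0],[0,0,0,0]]'
python3 -m creep '[[0,0,-0.5,0],[0,0,-0.5,0],[0,0,0,0]]'
```

```text
time_s: 20.8
ee_pos: [0.4965, -0.2886, 0.0869]
tcp_rot: [0.993, 0.113, 0.016, 0.008]
force: [0.4, -0.4, -4.0]
width: 0.0136
grip_force: 27.1
time_s: 21.2
ee_pos: [0.4966, -0.2886, 0.085]
tcp_rot: [0.993, 0.113, 0.016, 0.008]
force: [-0.1, 0.6, -4.0]
width: 0.0134
grip_force: 27.1
time_s: 21.5
ee_pos: [0.4966, -0.2886, 0.0841]
tcp_rot: [0.993, 0.113, 0.016, 0.008]
force: [0.3, 0.5, -4.0]
width: 0.0136
grip_force: 27.1
```

```bash

python3 -m creep '[[0,0,-0.4,0],[0,0,-0.4,0],[0,0,0,0]]'
python3 -m creep '[[0,0,-0.4,0],[0,0,-0.4,0],[0,0,0,0]]'
python3 -m creep '[[0,0,-0.4,0],[0,0,-0.3,0],[0,0,0,0]]'
```

```text
time_s: 21.8
ee_pos: [0.4966, -0.2886, 0.0833]
tcp_rot: [0.993, 0.113, 0.016, 0.008]
force: [0.6, 0.9, -3.2]
width: 0.0133
grip_force: 27.1
time_s: 22.1
ee_pos: [0.4967, -0.2886, 0.0826]
tcp_rot: [0.993, 0.113, 0.016, 0.008]
force: [-0.9, -0.5, -0.0]
width: 0.0133
grip_force: 27.6
time_s: 22.4
ee_pos: [0.4968, -0.2888, 0.0825]
tcp_rot: [0.993, 0.113, 0.016, 0.008]
force: [-2.8, 0.9, 13.0]
width: 0.0136
grip_force: 29.4
```

It touched the collar at the expected height. I'll relieve the load, then open the gripper.

```bash

python3 -m creep '[[0,0,0.4,0],[0,0,0.3,0],[0,0,0,0]]'
python3 -m creep '[[0,0,0,0],[0,0,0,0],[0,0,0,0],[0,0,0,0],[0,0,0,0]]' 0
python3 -m creep '[[0,0,5,0],[0,0,15,0],[0,0,30,0],[0,0,40,0],[0,0,40,0],[-30,0,0,0],[-40,0,0,0],[0,0,0,0],[0,0,0,0],[0,0,0,0]]'
python3 - <<'E'
from h import *
s=bot.get_state(); p,d=viewer.capture("wrist"); P=pts("wrist",d,s); h=P[...,2]; print(s["force"],s["width"],s["ee_pos"])
m=(np.hypot(P[...,0]-.4976,P[...,1]+.2904)<.03)&(h>.1)&(h<.115); print(cv2.minAreaRect((P[m][:,:2]*1000).astype(np.float32)),np.median(h[m]),m.sum())
Q=P[m]; c=np.linalg.lstsq(np.c_[Q[:,:2]-Q[:,:2].mean(0),np.ones(len(Q))],Q[:,2],rcond=None)[0]; print("top slope",c)
cv2.imwrite("pics/w9.png",p[:,:,::-1])
E
```

```text
time_s: 22.7
ee_pos: [0.4967, -0.2887, 0.0826]
tcp_rot: [0.993, 0.113, 0.016, 0.008]
force: [-0.4, 0.5, 3.6]
width: 0.0133
grip_force: 28.1
time_s: 23.2
ee_pos: [0.4966, -0.2886, 0.0825]
tcp_rot: [0.993, 0.113, 0.016, 0.008]
force: [0.0, 0.9, 0.1]
width: 0.0426
grip_force: 0.0
time_s: 24.2
ee_pos: [0.4274, -0.2885, 0.2127]
tcp_rot: [0.993, 0.113, 0.016, 0.008]
force: [-0.3, -0.1, 0.6]
width: 0.0427
grip_force: 0.0
[-0.29421914 -0.07939131  0.63584362] 0.04265929545556748 [ 0.4273514  -0.28854489  0.21269966]
((496.64703369140625, -290.73046875), (44.40849685668945, 14.107009887695312), 12.936744689941406) 0.10893004343006177 1619
top slope [ 0.01816533 -0.08226289  0.1086553 ]
```

View pics/w9.png

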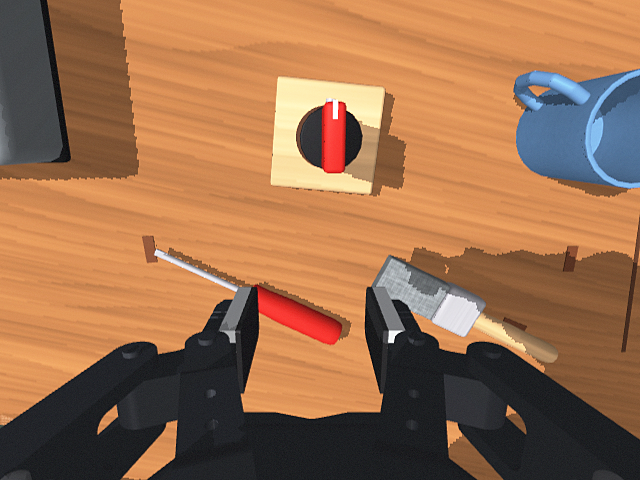

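The knob, at about (335,135), stands free on the stand with its bar top at z = 0.109, so the rim is about 11 mm above the block. Its bar top is centred within about 1 mm of the post, so it isn't leaning.

```bash
python3 -c "
from workcell import bot
print(bot.hand_in())"
```

```text
the job is handed in; nothing more can be done
None
```

The job is handed in, with no verdict returned: I turned the knob clockwise until its mark met the line, lifted it off, and released it on the stand's collar, within about 1 mm of the post's axis, at about 24 s.

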